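# Clamp an eyepiece in the quick-release vice

### The arm

A 6-joint arm with a two-finger parallel gripper is mounted at the origin on a cart in front of the work surface, level with it; the furniture and walls round the work are solid. World frame = base frame: x ahead of the robot, y to its left, z up, the work surface at z = 0. Lengths are in mm, angles in rad, forces in N, time in s.
With the tool pointing down it reaches from about 275 to 1000 mm from the base axis. Payload 8.4 kg.
Tool frame: the origin (TCP) lies between the finger pads; the fingertips stand r.tips_ahead ahead of it and the grasp point (between the pads) lies 6 mm ahead of it (r.tips_ahead is the distance from the TCP to the fingertips, in mm); z points along the fingers, y is the line along which they close (so a half turn about z gives the same grasp; the last joint's range is limited). The gripper opens to 85 mm and grips with 20 to 120 N. Pads are 22 mm wide; open, the fingers measure 114 mm over their backs; the gripper's body (76 mm by 85 mm) begins 54 mm behind the grasp point. The pads swing forward as they close: fully open they stand 13 mm farther back than shut.
Start: joints at [-1.204, 0.353, 1.633, -0, 1.155, -0.002], TCP at [225.309, -582.978, 236.081] pointing down, gripper open.
Joint ranges: [-2.63, 2.63], [-0.92, 2.1], [0.06, 2.66], [-1.3, 4.44], [0, 2.69], [-3.02, 3.02]. Speed limits (rad/s): [2.22, 2.22, 2.79, 3.14, 3.14, 3.14].

### API

Orientations are given as [roll, pitch, yaw] about the fixed x, y, z axes, in that order (R = Rz(yaw) Ry(pitch) Rx(roll)).
In Python, from rig import r gives the robot as it stands.
- The arm moves only by the tool carry_out, never from a script. Its arguments are lists of equal length, an entry for each row: "delta_pos": the shift along the tool's x, y, z in m, a list of three; "rot": the turn, a rotation vector about the tool's x, y, z in degrees, a list of three. A call has 1 to 8 rows; each row is the pose to reach, as a shift and turn from the pose commanded when the call began, along the tool's axes at that moment; what a row does not reach only later rows make up. A row lasts 1/8 s, in which the tool goes at most 62.5 mm and 10.7 degrees, less where a joint would pass 70% of its speed; a pose out of reach is approached as far as the arm can. A call with a gripper value outside its range is refused whole. "claw" is the finger opening in m, from 0 to 0.0854, set as the call begins (left out, the last holds). The fingers move at their own pace and stop on an object; "grip_force" is the grip in N (left out, the last holds). Time passes only in rows, so rows that repeat a pose let the fingers close. It gives the time, the measured TCP pose, the force, the opening and the grip force at its end, in the units of the state.
- r.sense(): the state, without advancing time (a new reading comes with each control period).
- r.grab_frame(name): name is "side" or "top"; returns the picture (420x560x3 uint8, blue, green, red); there is no depth.
- r.camera_info(name): a dict with "fx", "fy", "cx", "cy" (pixels), "distortion" ([k1, k2, p1, p2, k3] as OpenCV has them; the pictures are not rectified), "pose" (4x4, takes a point from camera to world coordinates). Camera axes: x right, y down, z forward; pixel columns grow to the right and rows downward; lengths in mm; the calibration is good to about 2 mm. A picture is of the moment at which its call begins. camera_info takes no time and is no camera call.
- r.sign_off(): hands the job in; it is judged then, once.
Trained networks look in the newest picture that a camera, given by its name, has taken for a name from the list of things; names that differ only in an ending like _2 or _b are one class to them, and where a whole thing is asked for, a point or a joint stands for the part that bears it (a point fixed in the world has none). Each returns a list of dicts, best first, with "p" (0 to 1); they miss things now and then, are a little off and sometimes report something else, mostly with a low value. They report only what shows in the picture. A call takes as long as a camera call.
- r.recognise(thing, camera): "box" ([left, top, right, bottom] in pixels, round what is visible of it).
- r.cut_out(thing, camera): "mask" (420x560 bool, what is visible of it) and "box" ([left, top, right, bottom] in pixels, round what is visible of it).
The state is a dict: "clock": time; "qpos": joint angles; "qvel": joint speeds; "joint_efforts": joint torques, N m; "eef_pos": TCP position; "tcp_rot": TCP orientation; "contact_force": force on the tool from outside, world axes, zero at the start; "wrist_torque": the same for the moment, N m; "opening": opening from 0.0 (shut) to 1.0 (fully open); "grasp_force": force on a finger pad.
Only numpy, scipy, OpenCV 4.12 (cv2) and the standard library are available. Lean on these libraries where they do the work, as an engineer would, in place of code of your own. Each camera call takes 0.05 s, during which the arm holds its last target. There are 200 camera calls.

### The job

Clamp the eyepiece that stands on the bed of the long low vice. Squeeze the vice's release lever against its thumb post, slide the jaw up until the eyepiece just touches both jaws, and let the lever go so that the saddle locks; then turn the slanted knob clockwise until the eyepiece is held tight. Keep the eyepiece upright and leave the things round the vice where they are.

Things in the scene. Friction and masses are not known exactly. Their poses are not given: they have to be found in the camera images.
- vice: The long low grey vice, fixed to the bench: base 260 x 68 x 10 mm, a steel bed 44 mm wide on it with its top at z = 32 mm, fixed jaw block (58 wide, top at z = 68 mm) at the +x end. Origin on the bench; the bed runs from x = -150 to +100 mm along the vice's own x axis, which points from the knob end to the fixed jaw; y is across the bed, z up. (The little vice on a round blue foot at the right is another thing.)
- fixed_face (a point): Bottom of the shallow V (two pads, each turned back 20 deg) of the fixed jaw, at vice x = 74, y = 0, z = 47 mm. The eyepiece lies fully in the V when its axis is 18.6 mm from this point towards -x.
- saddle (a joint): Slide of the saddle (grey block 75 long, 48 wide, top at z = 60 mm; carries lever, knob and movable jaw), m; range 0 to 0.09, grows towards the fixed jaw (vice +x); starts at 0 to 0.03. Locked while the lever is free: rack teeth every 4 mm, so on letting go it shifts up to 2 mm either way. Lever squeezed: 3 N moves it. At 0.073, screw at 0, the jaw plate touches an eyepiece that lies in the V.
- grip_mid (a point): Point on the saddle between thumb post and lever, at z = 105 mm on the centre plane of the vice: the place to squeeze from above, fingers closing along vice y. The post (fixed to the saddle) has its outer face 26 mm to -y of it, the free lever its outer face 34 mm to +y; both are upright plates 24 mm wide along x (12 mm each side of the point) and reach up to z = 122 mm.
- lever (a joint): Release lever, hinge along vice x, pivot at z = 55 mm; about 0 rad when free (locked), grows as its top is squeezed towards the post; stop at 0.22 (outer face at z = 105 mm then 11 mm nearer the post). Below the pivot it carries teeth that engage a rack on the bed; they are clear from about 0.14 rad. 14 N at z = 105 mm starts it, 19 N holds it at the stop. It springs back by itself.
- knob_mid (a point): Middle of the round ribbed knob (36 mm over the ribs, 24 mm high) of the screw; rides on the saddle and does not turn. The knob's axis leans 30 deg from vertical towards vice -x (away from the fixed jaw): from this point it runs upward along (-0.5, 0, 0.866) in the vice's axes. The shank below the knob is 12 mm thick. Grasp it with the tool tilted along that axis.
- screw (a joint): Turn of the knob, rad, 0 at the start, grows clockwise as seen looking down on the knob, range 0 to 4.2 (hard stop). Pushes the movable jaw 2.4 mm per rad towards the fixed jaw, 10 mm in all. It takes about 0.2 N m free, 0.3 N m when tight, and stays where it is left.
- jaw_plate: Movable jaw plate, 48 wide, 28 high, 8 mm thick; origin in the middle of its clamping face, which looks to vice +x; at z = 48 mm. It floats on springs of 6 N per mm, up to 8 mm back. So the clamping force builds up gently: the eyepiece is held tight about 1.5 rad of the knob after both jaws touch it (over 15 N).
- eyepiece_1: The eyepiece to clamp: black, round, standing on the vice bed with its thick end down (35 mm dia., 27 mm high), narrower tube (24 mm) above, 42 mm high in all, 60 to 100 g. Origin in the middle of its underside, z up along its axis. Starts up to 16 mm short of the V and up to 4 mm off centre; the sliding jaw may push it along.
- eyepiece_2: Bystander: similar eyepiece, 46 mm high, standing on the bench beside the vice.
- objective_40: Bystander: microscope objective, 29 mm dia., 46 mm high, standing on the bench beside the vice.
- objective_10: Bystander: microscope objective, 26 mm dia., 38 mm high, standing on the bench beside the vice.
- screwdriver_red: Bystander: small screwdriver, 149 mm long, lying beside the vice.

How it is judged:
By the outcome, as a careful person would: the job done as asked, in the order asked, and still so for the second after the job is handed in, with the robot touching nothing.
It also fails if it takes over 58 s, if anything falls off the work surface, if the arm or the gripper's body presses on something with over 40 N, if the wrist force passes 120 N, or if a joint passes its speed limit or range.

## Working session

There is one attempt and no reset: what is moved stays moved. The work goes in short steps, Python scripts to look and compute and a tool call to move; the robot and the scene stay as the last step left them, time stands still between calls to the robot, and variables do not carry over. Pictures are saved under pics/ and viewed, at most 10 in all, crops included, and the job is handed in when it is done.

Besides the shell and the picture viewer there is one more tool, called in YAML: its name, and indented under it one key for each argument. carry_out: Moves the arm, as the interface text tells. Its arguments: {"type":"object","properties":{"delta_pos":{"type":"array","items":{"type":"array","items":{"type":"number"}}},"rot":{"type":"array","items":{"type":"array","items":{"type":"number"}}},"claw":{"type":"number"},"grip_force":{"type":"number"}},"required":["delta_pos","rot"]}

```bash
ls; mkdir -p pics; python3 - <<'E'
from rig import r
import cv2,numpy as np
for c in ("side","top"):
    im=r.grab_frame(c); cv2.imwrite(f"pics/{c}0.png",im)
    i=r.camera_info(c); print(c,i["fx"],i["fy"],i["cx"],i["cy"],i["distortion"],np.round(i["pose"],3).tolist())
    for t in ("vice","grip_mid","knob_mid","jaw_plate","eyepiece_1","lever"):
        print(t,[(d["box"],round(d["p"],2)) for d in r.recognise(t,c)][:3])
print(r.sense(), r.tips_ahead)
E
```

```text
pics
side 422.861302828276 422.861302828276 278.33513311893154 205.70761402401257 [-0.04504396  0.          0.          0.          0.        ] [[0.909, -0.192, 0.369, 272.179], [-0.416, -0.425, 0.804, -626.453], [0.002, -0.884, -0.467, 465.915], [0.0, 0.0, 0.0, 1.0]]
vice [([283.3, 190.8, 324.4, 294.0], 0.94), ([285.6, 204.3, 323.5, 271.2], 0.36)]
grip_mid [([287.5, 199.8, 325.2, 270.6], 0.94)]
knob_mid [([288.7, 203.5, 324.6, 274.0], 0.8)]
jaw_plate [([295.7, 223.4, 318.0, 225.7], 0.57)]
eyepiece_1 [([254.6, 212.2, 269.2, 237.2], 0.83), ([299.6, 199.4, 319.4, 223.0], 0.77)]
lever [([284.6, 206.3, 290.6, 253.9], 0.7)]
top 524.8967263415083 524.8967263415083 283.0212484003284 203.13563170912144 [-0.03664258  0.          0.          0.          0.        ] [[-0.012, -0.997, 0.074, 532.745], [-1.0, 0.011, -0.008, 43.655], [0.008, -0.074, -0.997, 935.408], [0.0, 0.0, 0.0, 1.0]]
vice [([241.3, 146.2, 388.3, 249.8], 0.79)]
grip_mid [([245.7, 217.4, 267.6, 239.3], 0.7), ([307.2, 182.8, 387.6, 234.8], 0.64), ([280.2, 131.8, 295.3, 145.8], 0.55)]
knob_mid [([309.1, 183.7, 382.9, 237.2], 0.94
[... 204 characters left out ...]
s': array([-1.20440014e+00,  3.52985272e-01,  1.63338403e+00, -2.19948603e-05,
        1.15519999e+00, -2.41139359e-03]), 'qvel': array([-2.71033393e-04, -2.09705803e-04,  2.43609299e-04,  1.06038469e-05,
       -5.08300232e-04,  1.85405466e-04]), 'joint_efforts': array([-2.64503746e-03, -6.05014586e+01, -3.42383838e+01,  1.32790451e-04,
        1.09725846e-03, -5.47658644e-06]), 'eef_pos': array([ 225.30618934, -582.99047062,  236.09701584]), 'tcp_rot': array([3.14156934e+00, 2.01790481e-05, 3.68816455e-01]), 'contact_force': array([-0.40313998,  0.96166934,  0.5489109 ]), 'wrist_torque': array([-0.04201904,  0.08814558, -0.00256231]), 'grasp_force': 0.0, 'opening': 0.9974908616332219} 25.0
```

View pics/side0.png

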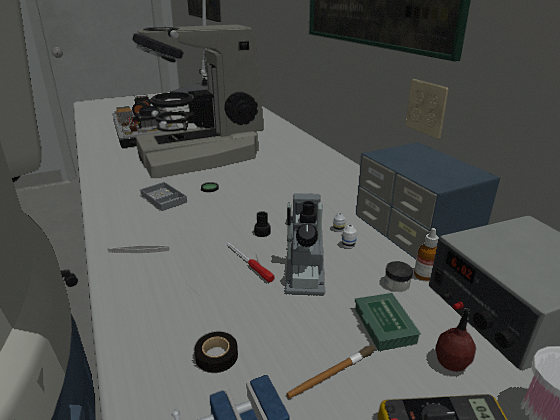

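View pics/top0.png

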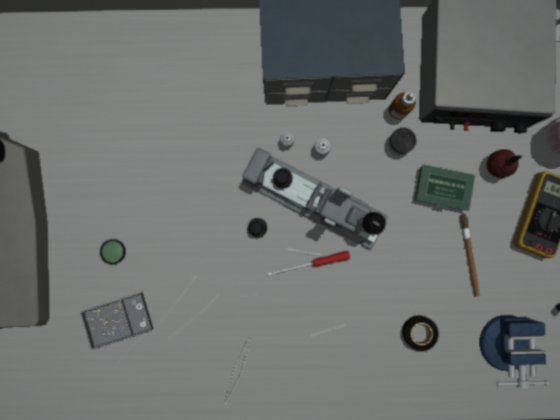

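The side view has the vice at about x 285–325, y 192–294, with the black eyepiece in it near (309,210). The top view has the fixed jaw near (258,165), the eyepiece at (283,178), the knob at (373,222), the lever/post near (340,200), and the other eyepiece at (257,228). I'll enlarge both crops to fit the pose.

```bash
python3 - <<'E'
import cv2
a=cv2.imread("pics/top0.png")[135:260,230:400]; cv2.imwrite("pics/topc.png",cv2.convertScaleAbs(cv2.resize(a,None,fx=4.7,fy=4.7,interpolation=cv2.INTER_CUBIC),alpha=1.6))
a=cv2.imread("pics/side0.png")[180:305,240:370]; cv2.imwrite("pics/sidec.png",cv2.convertScaleAbs(cv2.resize(a,None,fx=4.7,fy=4.7,interpolation=cv2.INTER_CUBIC),alpha=1.6))
E
```

```text
(no output)
```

View pics/topc.png

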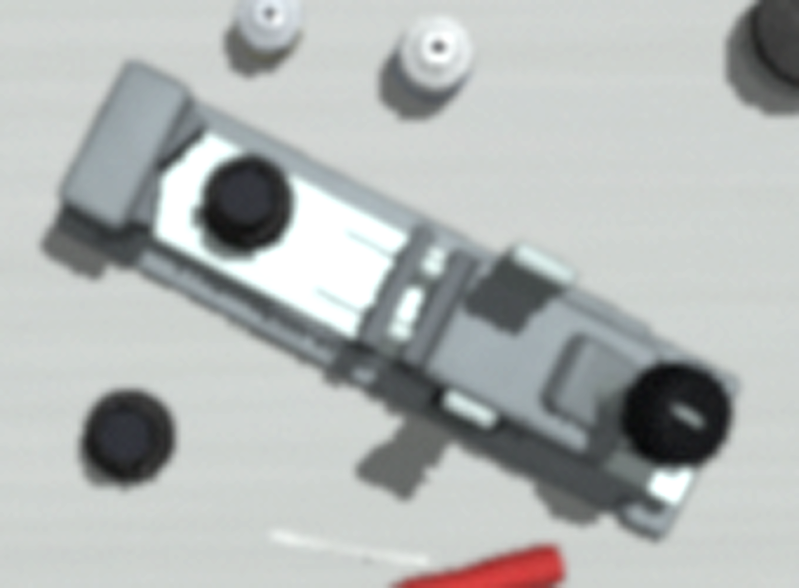

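View pics/sidec.png

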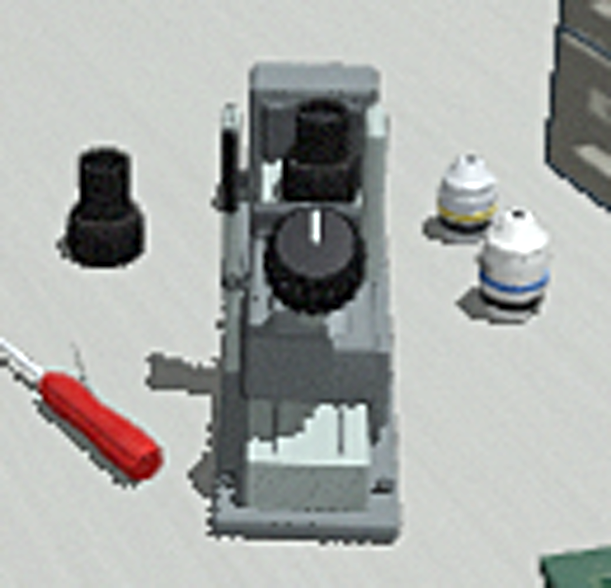

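The crops show these features. In the top crop the fixed jaw top corners are (130,62), (190,97) and (62,190). The bed edges run (205,132)–(410,235) and (155,235)–(360,338), the post top is at (545,262), the lever top at (472,408) and the knob at (678,413). In the side crop the bed end is (247..371,458) and the knob is at (315,262). Next step is a least-squares fit.

```bash
cat > h.py <<'E'
from rig import r
import cv2,numpy as np
from scipy.spatial.transform import Rotation as R
from scipy.optimize import least_squares
def proj(c,P):
    i=r.camera_info(c); T=np.linalg.inv(i["pose"]); K=np.array([[i["fx"],0,i["cx"]],[0,i["fy"],i["cy"]],[0,0,1.]])
    return cv2.projectPoints(np.array(P,float).reshape(-1,1,3),cv2.Rodrigues(T[:3,:3])[0],T[:3,3],K,np.array(i["distortion"]))[0].reshape(-1,2)
E
cat > fit.py <<'E'
from h import *
S=4.7
# p: X,Y,yaw, xo(outer jaw), xb(base end), gx, kx,kz, ex,ey, side offset 2 px
T=lambda p:[
 ((130,62),(p[3],-29,68)),((62,190),(p[3],29,68)),
 ((740,380),(p[4],-34,10)),((655,538),(p[4],34,10)),
 ((517,242),(p[5]+12,-26,122)),((578,272),(p[5]-12,-26,122)),((443,405),(p[5]+12,34,122)),((495,430),(p[5]-12,34,122)),
 ((678,413),(p[6],0,p[7])),((165,190),(74,0,32)),
 ((246,192),(p[8],p[9],74))]
Sd=lambda p:[((247,460),(-150,22,32)),((371,456),(-150,-22,32)),((247,508),(-150,22,10)),((370,508),(-150,-22,10)),
 ((213,517),(p[4],34,10)),((398,517),(p[4],-34,10)),((250,65),(p[3],29,68)),((381,67),(p[3],-29,68)),
 ((315,262),(p[6],0,p[7])),((387,106),(p[5],-26,122)),((222,106),(p[5],34,122)),((322,106),(p[8],p[9],74))]
# bed edges in top: line points
L=[((205,132),-22),((410,235),-22),((155,235),22),((360,338),22)]
def W(p,q):
    c,s=np.cos(p[2]),np.sin(p[2]); q=np.array(q,float)
    return np.c_[p[0]+c*q[:,0]-s*q[:,1],p[1]+s*q[:,0]+c*q[:,1],q[:,2]]
def res(p,full=False):
    o=[]
    for cam,f,off,d in(("top",T,(230,135),(0,0)),("side",Sd,(240,180),p[10:12])):
        l=f(p); o.append(proj(cam,W(p,[b for a,b in l]))+d-np.array([a for a,b in l])/S-off)
    e=[]
    for a,y in L:
        u=proj("top",W(p,[(-60,y,32),(60,y,32)])); n=u[1]-u[0]; v=np.array(a)/S+(230,135)-u[0]
        e.append((n[0]*v[1]-n[1]*v[0])/np.hypot(*n))
    if full: return o,e
    return np.r_[o[0].ravel(),o[1].ravel(),e,np.array(p[10:12])*.5]
s=least_squares(res,[570,0,1.1,100,-155,-60,-120,90,40,0,0,0],loss="soft_l1",x_scale=[10,10,.1]+[10]*7+[1,1])
p=s.x; np.save("p.npy",p); print(np.round(p,3)); o,e=res(p,True); print(np.round(o[0],1).tolist(),np.round(o[1],1).tolist(),np.round(e,1))
print("grip",W(p,[(p[5],0,105)]),"knob",W(p,[(p[6],0,p[7])]),"yaw",np.degrees(p[2]))
E
python3 fit.py
```

```text
[ 6.18598e+02  1.38500e+00  1.08300e+00  9.93300e+01 -1.51890e+02
 -5.86910e+01 -1.24213e+02  9.87000e+01  4.23750e+01 -3.78000e+00
  9.49000e-01  6.00000e-02]
[[1.3, -0.7], [-0.4, 2.7], [-0.0, -0.3], [0.9, 0.3], [-0.2, -0.9], [0.5, -0.3], [-1.9, -1.4], [0.8, 0.3], [-0.3, 0.8], [-0.2, -2.8], [-0.0, 0.1]] [[-0.1, -0.4], [-0.0, 1.4], [-0.3, -0.2], [-0.4, 0.8], [-0.2, -1.7], [0.8, -0.1], [-0.0, -1.4], [-0.8, -1.1], [0.0, -0.1], [0.1, 2.5], [0.9, 1.5], [0.1, -0.0]] [-0.2  0.2  0.7  1.2]
grip [[591.06485315 -50.44739817 105.        ]] knob [[ 560.32735618 -108.31242163   98.70026088]] yaw 62.02307148214881
```

```bash
cat >> h.py <<'E'
p=np.load("p.npy"); YAW=p[2]
def V(q): c,s=np.cos(YAW),np.sin(YAW); return np.array([p[0]+c*q[0]-s*q[1],p[1]+s*q[0]+c*q[1],q[2]])
def inv(P): c,s=np.cos(YAW),np.sin(YAW); d=np.array(P[:2])-p[:2]; return np.array([c*d[0]+s*d[1],-s*d[0]+c*d[1],P[2]])
def down(): return R.from_euler("xyz",[np.pi,0,YAW])
def delta(pos,Rt):
    s=r.sense(); R0=R.from_euler("xyz",s["tcp_rot"])
    print("t",round(s["clock"],2),"dpos m",np.round(R0.inv().apply(pos-s["eef_pos"])/1000,4),"rot deg",np.round((R0.inv()*Rt).as_rotvec(degrees=True),2))
def st():
    s=r.sense(); c,sn=np.cos(YAW),np.sin(YAW); f=s["contact_force"]
    print("t",round(s["clock"],2),"vice pos",np.round(inv(s["eef_pos"]),2),"F vice",np.round([c*f[0]+sn*f[1],-sn*f[0]+c*f[1],f[2]],1),"open",round(s["opening"]*85.4,1),"grasp",round(s["grasp_force"],1),"q",np.round(s["qpos"],2))
E
python3 -c "
from h import *
delta(V((p[5],0,200)),down())"
```

```text
t 0.7 dpos m [ 0.5332 -0.3649  0.0361] rot deg [  0.     0.   -40.89]
```

carry_out:
  delta_pos:
    - [0.533,-0.365,0.036]
    - [0.533,-0.365,0.036]
    - [0.533,-0.365,0.036]
    - [0.533,-0.365,0.036]
    - [0.533,-0.365,0.036]
    - [0.533,-0.365,0.036]
    - [0.533,-0.365,0.036]
    - [0.533,-0.365,0.036]
  rot:
    - [0,0,-40.9]
    - [0,0,-40.9]
    - [0,0,-40.9]
    - [0,0,-40.9]
    - [0,0,-40.9]
    - [0,0,-40.9]
    - [0,0,-40.9]
    - [0,0,-40.9]
  claw: 0.0854
  grip_force: 35

```text
clock: 1.7
eef_pos: [508.9, -169.6, 208.5]
tcp_rot: [3.141, -0.0, 1.083]
contact_force: [0.8, -0.5, 0.2]
opening: 1.002
grasp_force: 0.0
```

```bash
python3 -c "
from h import *
st();delta(V((p[5],0,200)),down())"
```

```text
t 1.7 vice pos [-202.49   16.64  208.52] F vice [-0.1 -0.9  0.2] open 85.6 grasp 0.0 q [-0.32  0.25  1.85 -0.    1.04  0.16]
t 1.7 dpos m [0.1438 0.0166 0.0085] rot deg [ 0.05 -0.    0.01]
```

carry_out:
  delta_pos:
    - [0.144,0.017,0.009]
    - [0.144,0.017,0.009]
    - [0.144,0.017,0.009]
    - [0.144,0.017,0.009]
    - [0.144,0.017,0.009]
  rot:
    - [0,0,0]
    - [0,0,0]
    - [0,0,0]
    - [0,0,0]
    - [0,0,0]

```text
clock: 2.33
eef_pos: [589.6, -53.3, 199.2]
tcp_rot: [-3.141, 0.001, 1.082]
contact_force: [-0.4, -1.3, 0.1]
opening: 1.001
grasp_force: 0.0
```

```bash
python3 -c "
from h import *
for c in ('side','top'): cv2.imwrite(f'pics/{c}1.png',r.grab_frame(c))
st();delta(V((p[5],0,111)),down())
a=cv2.imread('pics/side1.png')[120:300,200:400]; b=cv2.imread('pics/top1.png')[110:290,210:410]
cv2.imwrite('pics/c1.png',cv2.convertScaleAbs(cv2.resize(np.hstack([a,b]),None,fx=2,fy=2,interpolation=cv2.INTER_CUBIC),alpha=1.5))"
```

```text
t 2.42 vice pos [-62.06  -0.21 199.41] F vice [0.7 0.8 0.5] open 85.3 grasp 0.0 q [-0.09  0.34  1.74 -0.    1.06  0.4 ]
t 2.42 dpos m [ 0.0034 -0.0002  0.0884] rot deg [-0.    0.02 -0.08]
```

View pics/c1.png

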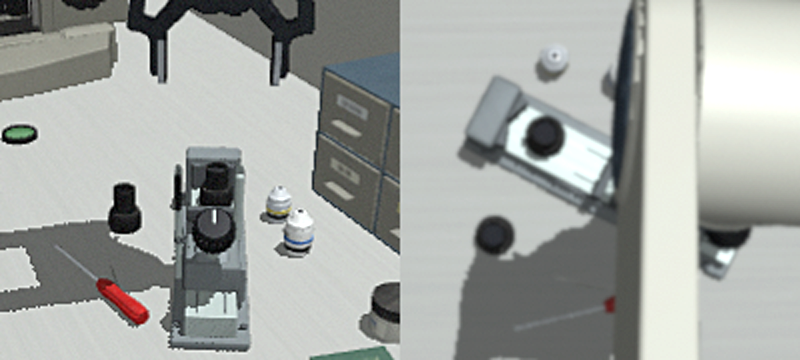

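The gripper hovers over the post and lever: pads at columns 162 and 275, lever and post at 178 and 240, so both fit well inside. Descending.

carry_out:
  delta_pos:
    - [0.003,-0.001,0.045]
    - [0.003,-0.001,0.075]
    - [0.003,-0.001,0.088]
    - [0.003,-0.001,0.088]
    - [0.003,-0.001,0.088]
  rot:
    - [0,0,0]
    - [0,0,0]
    - [0,0,0]
    - [0,0,0]
    - [0,0,0]

```text
clock: 3.05
eef_pos: [591.7, -49.4, 112.5]
tcp_rot: [3.14, -0.001, 1.082]
contact_force: [-0.6, 0.1, -0.1]
opening: 0.999
grasp_force: 0.0
```

```bash
python3 -c "
from h import *
st()"
```

```text
t 3.05 vice pos [-57.5   -0.12 112.54] F vice [-0.2  0.6 -0.1] open 85.3 grasp 0.0 q [-0.09  0.45  1.8  -0.    0.89  0.4 ]
```

carry_out:
  delta_pos:
    - [0,0,0]
    - [0,0,0]
    - [0,0,0]
    - [0,0,0]
  rot:
    - [0,0,0]
    - [0,0,0]
    - [0,0,0]
    - [0,0,0]
  claw: 0.057
  grip_force: 35

```text
clock: 3.55
eef_pos: [589.3, -48.3, 112.1]
tcp_rot: [-3.138, 0.0, 1.082]
contact_force: [-7.6, 3.9, 8.1]
opening: 0.668
grasp_force: 9.0
```

```bash
python3 -c "
from h import *
st()"
```

```text
t 3.55 vice pos [-57.63   2.51 112.06] F vice [-0.1  8.6  8.1] open 57.0 grasp 9.0 q [-0.08  0.45  1.81  0.    0.89  0.4 ]
```

carry_out:
  delta_pos:
    - [0,-0.002,0]
    - [0,0.0015,0]
    - [0,0.0015,0]
    - [0,0.0015,0]
    - [0,0.0015,0]
    - [0,0.0015,0]
  rot:
    - [0,0,0]
    - [0,0,0]
    - [0,0,0]
    - [0,0,0]
    - [0,0,0]
    - [0,0,0]
  claw: 0.044
  grip_force: 35

```text
clock: 4.3
eef_pos: [594.6, -49.9, 113.9]
tcp_rot: [3.136, -0.002, 1.083]
contact_force: [0.2, 0.2, 10.4]
opening: 0.532
grasp_force: 36.0
```

```bash
python3 -c "
from h import *
st()"
```

```text
t 4.3 vice pos [-56.54  -2.91 113.87] F vice [ 0.3 -0.1 10.4] open 45.4 grasp 36.0 q [-0.09  0.45  1.8  -0.    0.89  0.4 ]
```

```bash
python3 -c "
from h import *
for x in (-40,-30,-20,-10,0): print(x,(proj('top',V((x,0,62))[None])-[230,135])*4.7)
for x in (32,37,42,47): print(x,(proj('top',V((x,-3,74))[None])-[230,135])*4.7)
"
```

```text
-40 [[446.72682671 311.790406  ]]
-30 [[421.67788773 298.91778757]]
-20 [[396.64046939 286.05214058]]
-10 [[371.61528158 273.1938277 ]]
0 [[346.60303152 260.34321026]]
32 [[271.06687341 207.81177509]]
37 [[258.41996639 201.31850751]]
42 [[245.77722305 194.82767856]]
47 [[233.13873358 188.33933427]]
```

carry_out:
  delta_pos:
    - [0.003,0,0]
    - [0.008,0,0]
    - [0.014,0,0]
    - [0.02,0,0]
    - [0.026,0,0]
    - [0.032,0,0]
    - [0.037,0,0]
    - [0.04,0,0]
  rot:
    - [0,0,0]
    - [0,0,0]
    - [0,0,0]
    - [0,0,0]
    - [0,0,0]
    - [0,0,0]
    - [0,0,0]
    - [0,0,0]

```text
clock: 5.3
eef_pos: [613.4, -14.9, 113.9]
tcp_rot: [3.136, -0.002, 1.083]
contact_force: [-1.5, -2.9, 12.1]
opening: 0.528
grasp_force: 36.3
```

```bash
python3 -c "
from h import *
st()
cv2.imwrite('pics/top2.png',r.grab_frame('top'))
a=cv2.imread('pics/top2.png')[125:275,220:370]
side=r.grab_frame('side')[140:290,240:390]
cv2.imwrite('pics/c2.png',cv2.convertScaleAbs(cv2.resize(np.hstack([side,a]),None,fx=2.66,fy=2.66,interpolation=cv2.INTER_CUBIC),alpha=1.5))"
```

```text
t 5.3 vice pos [-16.81  -3.04 113.92] F vice [-3.3 -0.  12.1] open 45.1 grasp 36.3 q [-0.03  0.47  1.76 -0.    0.91  0.46]
```

View pics/c2.png

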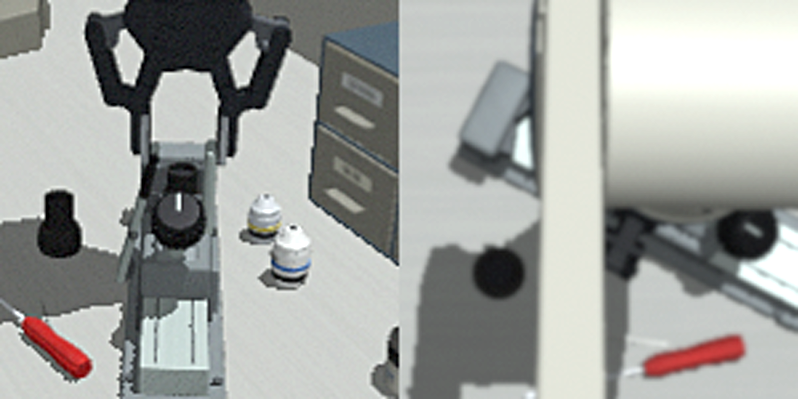

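The saddle follows: the knob has moved up the bed to about (180,220) in the left crop. I'll advance more gently.

carry_out:
  delta_pos:
    - [0.002,0,0]
    - [0.004,0,0]
    - [0.006,0,0]
    - [0.008,0,0]
    - [0.01,0,0]
    - [0.012,0,0]
    - [0.012,0,0]
  rot:
    - [0,0,0]
    - [0,0,0]
    - [0,0,0]
    - [0,0,0]
    - [0,0,0]
    - [0,0,0]
    - [0,0,0]

```text
clock: 6.28
eef_pos: [619.0, -4.3, 113.9]
tcp_rot: [3.136, -0.002, 1.083]
contact_force: [-0.6, -2.1, 11.4]
opening: 0.532
grasp_force: 36.3
```

```bash
python3 -c "
from h import *
st()"
```

```text
t 6.28 vice pos [ -4.84  -3.03 113.91] F vice [-2.2 -0.5 11.4] open 45.4 grasp 36.3 q [-0.01  0.48  1.75 -0.    0.91  0.48]
```

carry_out:
  delta_pos:
    - [0.001,0,0]
    - [0.002,0,0]
    - [0.003,0,0]
  rot:
    - [0,0,0]
    - [0,0,0]
    - [0,0,0]

```text
clock: 6.65
eef_pos: [620.3, -1.9, 113.9]
tcp_rot: [3.136, -0.001, 1.083]
contact_force: [-0.7, -3.7, 11.8]
opening: 0.534
grasp_force: 36.3
```

```bash
python3 -c "
from h import *
st()"
```

```text
t 6.65 vice pos [ -2.08  -3.05 113.91] F vice [-3.6 -1.1 11.8] open 45.6 grasp 36.3 q [-0.    0.48  1.75 -0.    0.91  0.48]
```

carry_out:
  delta_pos:
    - [0.001,0,0]
    - [0.002,0,0]
    - [0.002,0,0]
  rot:
    - [0,0,0]
    - [0,0,0]
    - [0,0,0]

```text
clock: 7.02
eef_pos: [621.0, -0.6, 113.9]
tcp_rot: [3.136, -0.001, 1.083]
contact_force: [-1.5, -6.0, 12.0]
opening: 0.532
grasp_force: 36.4
```

```bash
python3 -c "
from h import *
st()
a=r.grab_frame('side')[140:270,240:390]
cv2.imwrite('pics/c3.png',cv2.convertScaleAbs(cv2.resize(a,None,fx=4.5,fy=4.5,interpolation=cv2.INTER_CUBIC),alpha=1.6))"
```

```text
t 7.03 vice pos [ -0.6   -3.06 113.92] F vice [-6.  -1.4 12. ] open 45.4 grasp 36.4 q [-0.    0.48  1.74 -0.    0.91  0.49]
```

View pics/c3.png

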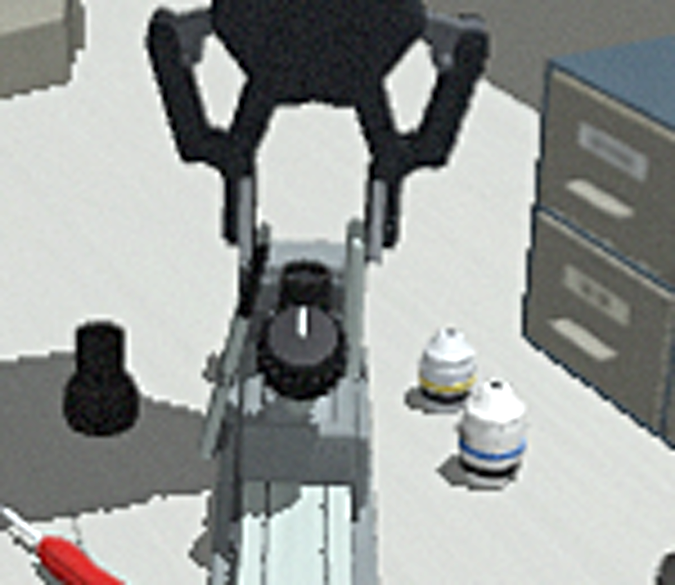

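The lever is fully squeezed and the eyepiece top is visible at about (305,280) ahead of the knob. Force is starting to rise, so one more millimetre to confirm contact.

carry_out:
  delta_pos:
    - [0.0007,0,0]
    - [0.001,0,0]
    - [0.001,0,0]
  rot:
    - [0,0,0]
    - [0,0,0]
    - [0,0,0]

```text
clock: 7.45
eef_pos: [621.2, -0.2, 113.9]
tcp_rot: [3.137, 0.0, 1.083]
contact_force: [-2.1, -8.4, 13.5]
opening: 0.536
grasp_force: 36.5
```

```bash
python3 -c "
from h import *
st()"
```

```text
t 7.45 vice pos [ -0.23  -3.05 113.9 ] F vice [-8.4 -2.1 13.5] open 45.8 grasp 36.5 q [-0.    0.48  1.74 -0.    0.92  0.49]
```

carry_out:
  delta_pos:
    - [-0.001,0,0]
    - [-0.0015,0,0]
    - [-0.0015,0,0]
  rot:
    - [0,0,0]
    - [0,0,0]
    - [0,0,0]

```text
clock: 7.82
eef_pos: [621.0, -0.6, 113.9]
tcp_rot: [3.136, -0.002, 1.083]
contact_force: [0.0, -3.9, 11.2]
opening: 0.533
grasp_force: 36.3
```

```bash
python3 -c "
from h import *
st()"
```

```text
t 7.83 vice pos [ -0.58  -3.06 113.89] F vice [-3.4 -1.8 11.2] open 45.5 grasp 36.3 q [-0.    0.48  1.74 -0.    0.91  0.49]
```

carry_out:
  delta_pos:
    - [0,0,0]
    - [0,-0.002,0]
    - [0,-0.004,0]
    - [0,-0.005,0]
    - [0,-0.005,0]
  rot:
    - [0,0,0]
    - [0,0,0]
    - [0,0,0]
    - [0,0,0]
    - [0,0,0]
  claw: 0.0854

```text
clock: 8.45
eef_pos: [614.5, 2.5, 111.4]
tcp_rot: [3.141, -0.0, 1.083]
contact_force: [0.1, 0.3, 0.2]
opening: 0.998
grasp_force: 0.0
```

```bash
python3 -c "
from h import *
st()"
```

```text
t 8.45 vice pos [ -0.97   4.14 111.44] F vice [ 0.3 -0.   0.2] open 85.2 grasp 0.0 q [ 0.    0.48  1.76 -0.    0.91  0.49]
```

carry_out:
  delta_pos:
    - [0,0,-0.02]
    - [0,0,-0.06]
    - [0,0,-0.09]
    - [-0.1,0,-0.11]
    - [-0.15,0,-0.11]
    - [-0.2,0,-0.11]
    - [-0.2,0,-0.11]
    - [-0.2,0,-0.11]
  rot:
    - [0,0,0]
    - [0,0,0]
    - [0,0,0]
    - [0,0,0]
    - [0,0,0]
    - [0,0,0]
    - [0,0,0]
    - [0,0,0]

```text
clock: 9.45
eef_pos: [520.5, -174.7, 221.4]
tcp_rot: [3.141, -0.0, 1.081]
contact_force: [1.2, 0.1, -0.1]
opening: 0.999
grasp_force: 0.0
```

```bash
python3 -c "
from h import *
st()
a=r.grab_frame('side')[160:290,240:390];b=r.grab_frame('top')[125:255,230:380]
cv2.imwrite('pics/c4.png',cv2.convertScaleAbs(cv2.resize(np.vstack([a,b]),None,fx=2.3,fy=2.3,interpolation=cv2.INTER_CUBIC),alpha=1.5))"
```

```text
t 9.45 vice pos [-201.54    4.01  221.44] F vice [ 0.6 -1.  -0.1] open 85.3 grasp 0.0 q [-0.33  0.25  1.81  0.    1.08  0.16]
```

View pics/c4.png

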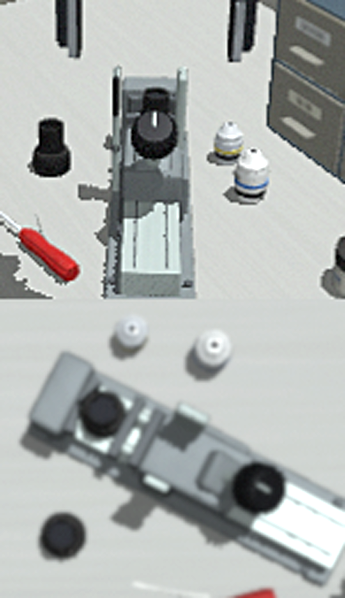

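The lever is released and upright, and the eyepiece sits upright in the V between the jaws, at about (101,410) in the lower crop. The knob is at (258,487) in the lower crop and (154,133) in the upper one. Next I'll locate the knob and compute the tilted approach.

```bash
python3 -c "
from h import *
ut=np.array([342.2,206.7]);us=np.array([307.,217.8])
s=least_squares(lambda k:np.r_[proj('top',V(k)[None])[0]-ut,proj('side',V(k)[None])[0]+p[10:12]-us,(k[1])/4,(k[2]-98.7)/6],[-65,0,98]); k=s.x
print(k,s.fun); np.save('k.npy',k)
ax=np.array([-.5,0,.866])
Rt=down()*R.from_euler('y',30,degrees=True); print('toolz vice',R.from_euler('z',-YAW).apply(Rt.apply([0,0,1])))
for h in (70,9): delta(V(k+ax*h),Rt)
"
```

```text
[-66.63396596  -0.31456819  99.87604095] [-0.1470315   0.25424565  0.28542868  0.03320359 -0.07864205  0.19600683]
toolz vice [ 5.00000000e-01 -6.34299919e-17 -8.66025404e-01]
t 9.55 dpos m [0.0984 0.0044 0.0608] rot deg [-0.000e+00  2.997e+01  2.000e-02]
t 9.55 dpos m [0.1288 0.0045 0.1136] rot deg [-0.000e+00  2.997e+01  2.000e-02]
```

```bash
python3 -c "
from h import *
k=np.load('k.npy');ax=np.array([-.5,0,.866])
delta(V(k+ax*70),down()*R.from_euler('y',30,degrees=True)*R.from_euler('z',-30,degrees=True))
"
```

```text
t 9.55 dpos m [0.0984 0.0044 0.0608] rot deg [ -7.85  29.28 -29.28]
```

carry_out:
  delta_pos:
    - [0.0,0.004,-0.02]
    - [0.02,0.004,0.0]
    - [0.04,0.004,0.02]
    - [0.06,0.004,0.04]
    - [0.098,0.004,0.061]
    - [0.098,0.004,0.061]
    - [0.098,0.004,0.061]
    - [0.098,0.004,0.061]
  rot:
    - [-1.96,7.3,-7.3]
    - [-3.9,14.6,-14.6]
    - [-5.9,21.9,-21.9]
    - [-7.85,29.3,-29.3]
    - [-7.85,29.3,-29.3]
    - [-7.85,29.3,-29.3]
    - [-7.85,29.3,-29.3]
    - [-7.85,29.3,-29.3]
  claw: 0.065
  grip_force: 50

```text
clock: 10.55
eef_pos: [570.5, -89.6, 161.0]
tcp_rot: [2.859, -0.447, 1.672]
contact_force: [0.2, 0.1, -0.3]
opening: 0.766
grasp_force: 0.0
```

```bash
python3 -c "
from h import *
k=np.load('k.npy');ax=np.array([-.5,0,.866]);st()
Rt=down()*R.from_euler('y',30,degrees=True)*R.from_euler('z',-30,degrees=True)
delta(V(k+ax*70),Rt);delta(V(k+ax*9),Rt)
a=r.grab_frame('side')[120:290,230:400]
cv2.imwrite('pics/c5.png',cv2.convertScaleAbs(cv2.resize(a,None,fx=3.5,fy=3.5,interpolation=cv2.INTER_CUBIC),alpha=1.5))"
```

```text
t 10.55 vice pos [-102.89   -0.2   161.03] F vice [ 0.2 -0.2 -0.3] open 65.4 grasp 0.0 q [-0.46  0.38  1.9   0.66  0.95 -0.91]
t 10.55 dpos m [0.0007 0.0005 0.0011] rot deg [0.04 0.04 0.07]
t 10.55 dpos m [0.0007 0.0005 0.0621] rot deg [0.04 0.04 0.07]
```

View pics/c5.png

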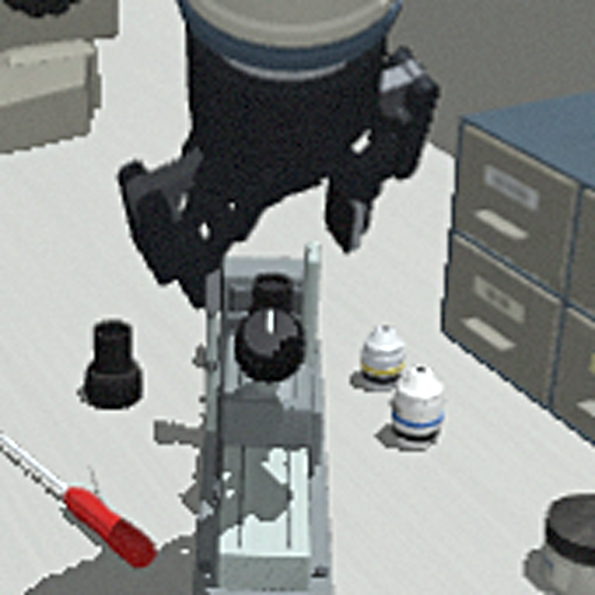

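The tool is aligned along the slanted axis above the knob, which is at (270,345), with its fingers straddling it. Descending.

carry_out:
  delta_pos:
    - [0.0005,0.0005,0.02]
    - [0.0005,0.0005,0.038]
    - [0.0005,0.0005,0.052]
    - [0.0005,0.0005,0.062]
    - [0.0005,0.0005,0.062]
    - [0.0005,0.0005,0.062]
  rot:
    - [0,0,0]
    - [0,0,0]
    - [0,0,0]
    - [0,0,0]
    - [0,0,0]
    - [0,0,0]

```text
clock: 11.35
eef_pos: [585.2, -61.8, 107.1]
tcp_rot: [2.86, -0.448, 1.671]
contact_force: [-0.3, 0.5, 0.6]
opening: 0.761
grasp_force: 0.0
```

```bash
python3 -c "
from h import *
st()"
```

```text
t 11.35 vice pos [-71.49  -0.15 107.13] F vice [0.3 0.5 0.6] open 65.0 grasp 0.0 q [-0.4   0.46  1.93  0.73  0.84 -0.96]
```

carry_out:
  delta_pos:
    - [0,0,0]
    - [0,0,0]
    - [0,0,0]
    - [0,0,0]
    - [0,0,0]
  rot:
    - [0,0,0]
    - [0,0,0]
    - [0,0,0]
    - [0,0,0]
    - [0,0,0]
  claw: 0.03
  grip_force: 50

```text
clock: 11.98
eef_pos: [585.5, -62.1, 107.8]
tcp_rot: [2.859, -0.447, 1.671]
contact_force: [-1.5, -3.2, 6.2]
opening: 0.358
grasp_force: 41.6
```

```bash
python3 -c "
from h import *
st();print(r.sense()['wrist_torque'])"
```

```text
t 11.97 vice pos [-71.64  -0.56 107.76] F vice [-3.5 -0.2  6.2] open 30.6 grasp 41.6 q [-0.4   0.46  1.93  0.73  0.84 -0.96]
[-0.10881714  0.1068472  -0.01455683]
```

carry_out:
  delta_pos:
    - [0,0,0]
    - [0,0,0]
    - [0,0,0]
  rot:
    - [0,0,0]
    - [0,0,5]
    - [0,0,10]
  claw: 0.02
  grip_force: 50

```text
clock: 12.35
eef_pos: [585.4, -62.2, 107.8]
tcp_rot: [2.947, -0.489, 1.478]
contact_force: [-2.6, -1.5, 6.2]
opening: 0.36
grasp_force: 48.9
```

```bash
python3 -c "
from h import *
st();s=r.sense();print(R.from_euler('xyz',s['tcp_rot']).inv().apply(s['wrist_torque']))
a=r.grab_frame('side')[160:270,250:360];b=r.grab_frame('top')[135:245,270:380]
cv2.imwrite('pics/c6.png',cv2.convertScaleAbs(cv2.resize(np.hstack([a,b]),None,fx=3.6,fy=3.6,interpolation=cv2.INTER_CUBIC),alpha=1.6))"
```

```text
t 12.35 vice pos [-71.71  -0.46 107.76] F vice [-2.5  1.6  6.2] open 30.8 grasp 48.9 q [-0.4   0.46  1.93  0.73  0.84 -0.78]
[ 0.2261663  -0.13669865 -0.17354797]
```

View pics/c6.png

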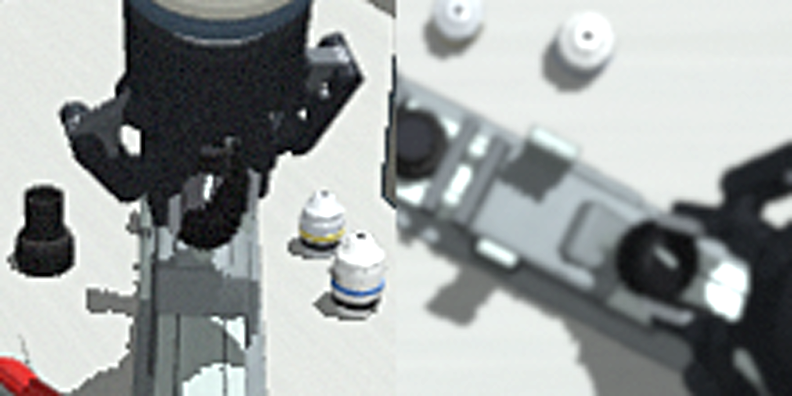

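Grip is firm on the knob: the crops show the fingers on both sides of it at (665,255) on the right. The axis torque is 0.17 N m, close to the stated free-turn value, so I'll keep turning.

carry_out:
  delta_pos:
    - [0,0,0]
    - [0,0,0]
    - [0,0,0]
    - [0,0,0]
    - [0,0,0]
    - [0,0,0]
    - [0,0,0]
  rot:
    - [0,0,9]
    - [0,0,18]
    - [0,0,27]
    - [0,0,36]
    - [0,0,45]
    - [0,0,50]
    - [0,0,50]
  grip_force: 60

```text
clock: 13.32
eef_pos: [584.7, -61.9, 107.8]
tcp_rot: [-2.86, -0.448, 0.494]
contact_force: [-7.0, -3.5, 10.2]
opening: 0.353
grasp_force: 58.9
```

```bash
cat > tq.py <<'E'
from h import *
st();s=r.sense();Rt=R.from_euler('xyz',s['tcp_rot']);print('tau tool',Rt.inv().apply(s['wrist_torque']))
z=R.from_euler('z',-YAW).apply(Rt.apply([0,0,1]));B=down()*R.from_euler('y',30,degrees=True);print('z',z,'turn deg',(B.inv()*Rt).as_euler('xyz',degrees=True)[2]+30)
E
python3 tq.py
```

```text
t 13.32 vice pos [-71.79   0.3  107.8 ] F vice [-6.4  4.6 10.2] open 30.1 grasp 58.9 q [-0.4   0.46  1.93  0.73  0.84  0.09]
tau tool [ 0.45743534 -0.62417562  0.0116777 ]
z [ 5.00186499e-01  1.49565048e-04 -8.65917689e-01] turn deg 60.033059373883845
```

```bash
cat > line.py <<'E'
from h import *
import sys
def ang(im,cam,c):
    # back-project bright pixels of the knob top to its plane and take their direction round the knob axis
    i=r.camera_info(cam);K=np.array([[i["fx"],0,i["cx"]],[0,i["fy"],i["cy"]],[0,0,1.]]);T=np.array(i["pose"])
    n=R.from_euler('z',YAW).apply([-.5,0,.866]); k=V(c)+12*n
    ex=R.from_euler('z',YAW).apply([.866,0,.5]); ey=R.from_euler('z',YAW).apply([0,1,0])
    u0=proj(cam,k[None])[0]; g=im.max(2).astype(float)
    ys,xs=np.mgrid[int(u0[1])-9:int(u0[1])+10,int(u0[0])-9:int(u0[0])+10]
    uv=np.c_[xs.ravel(),ys.ravel()].astype(float); w=g[ys.ravel(),xs.ravel()]
    d=cv2.undistortPoints(uv[:,None],K,np.array(i["distortion"]))[:,0]; d=np.c_[d,np.ones(len(d))]@T[:3,:3].T
    P=T[:3,3]+d*(((k-T[:3,3])@n)/(d@n))[:,None]-k; a,b=P@ex,P@ey
    m=(np.hypot(a,b)<14); w=np.clip(w-np.median(w[m])-25,0,None)*m
    mu=np.array([(w*a).sum(),(w*b).sum()])/w.sum(); q=np.c_[a,b]-mu; C=(q*w[:,None]).T@q; e=np.linalg.eigh(C)
    v=e[1][:,1]; print(cam,"line deg mod 180",round(np.degrees(np.arctan2(v[1],v[0]))%180,1),"centroid",np.round(mu,1),"elong",round((e[0][1]/e[0][0])**.5,1),"npx",int((w>0).sum()))
E
python3 - <<'E'
import sys; sys.path.insert(0,'.')
from line import *
k=np.load('k.npy')
for c in('top','side'): ang(cv2.imread(f'pics/{c}0.png'),c,[p[6],0,p[7]])
for c in('top','side'): ang(r.grab_frame(c),c,k)
E
```

```text
top line deg mod 180 173.2 centroid [-4.3  0.2] elong 2.1 npx 42
side line deg mod 180 1.2 centroid [ 8.1 -0.6] elong 5.0 npx 13
top line deg mod 180 71.3 centroid [2.7 3.2] elong 1.8 npx 51
side line deg mod 180 115.8 centroid [ 2.6 -5.1] elong 1.4 npx 13
```

The white line has turned about 60° clockwise (side-view centroid at −63°), so the knob follows the tool. Continuing.

carry_out:
  delta_pos:
    - [0,0,0]
    - [0,0,0]
    - [0,0,0]
    - [0,0,0]
  rot:
    - [0,0,10]
    - [0,0,20]
    - [0,0,30]
    - [0,0,40]

```text
clock: 13.92
eef_pos: [584.4, -61.5, 108.0]
tcp_rot: [-2.643, -0.169, -0.187]
contact_force: [-7.3, -1.4, 12.7]
opening: 0.351
grasp_force: 59.2
```

```bash
python3 tq.py
```

```text
t 13.93 vice pos [-71.59   0.67 107.99] F vice [-4.7  5.8 12.7] open 30.0 grasp 59.2 q [-0.4   0.46  1.93  0.73  0.84  0.79]
tau tool [ 0.42074307 -0.88403533 -0.25426448]
z [ 0.50058062  0.0009729  -0.86568938] turn deg 100.26617241831666
```

carry_out:
  delta_pos:
    - [0,0,0]
    - [0,0,0]
    - [0,0,0]
    - [0,0,0]
  rot:
    - [0,0,10]
    - [0,0,20]
    - [0,0,30]
    - [0,0,40]

```text
clock: 14.42
eef_pos: [584.5, -61.3, 108.2]
tcp_rot: [-2.644, 0.175, -0.797]
contact_force: [-7.8, -1.1, 15.2]
opening: 0.354
grasp_force: 59.2
```

```bash
python3 tq.py; python3 - <<'E'
import sys; sys.path.insert(0,'.')
from line import *
k=np.load('k.npy')
for c in('top','side'): ang(r.grab_frame(c),c,k)
E
```

```text
t 14.43 vice pos [-71.31   0.69 108.24] F vice [-4.7  6.4 15.2] open 30.2 grasp 59.2 q [-0.4   0.46  1.93  0.73  0.85  1.49]
tau tool [-0.02711332 -1.1292294  -0.25900132]
z [ 0.50110635  0.00110622 -0.865385  ] turn deg 140.26866725005308
top line deg mod 180 8.5 centroid [ 9.6 -0.1] elong 1.8 npx 19
side line deg mod 180 123.1 centroid [-7.1 -6.3] elong 1.6 npx 32
```

The line is now at −138°, so the knob has turned about 2.4 rad and the torque has risen from 0.17 to 0.26 N m. At 2.4 mm/rad and 6 N/mm, the clamp force is over 20 N even with the worst tooth shift. Releasing along the axis.

carry_out:
  delta_pos:
    - [0,0,0]
    - [0,0,0]
    - [0,0,0]
    - [0,0,0]
  rot:
    - [0,0,0]
    - [0,0,0]
    - [0,0,0]
    - [0,0,0]
  claw: 0.048

```text
clock: 15.02
eef_pos: [585.0, -61.7, 106.8]
tcp_rot: [-2.645, 0.172, -0.794]
contact_force: [-0.5, 1.1, -0.1]
opening: 0.562
grasp_force: 0.0
```

```bash
python3 tq.py
```

```text
t 15.03 vice pos [-71.47   0.12 106.76] F vice [ 0.7  1.  -0.1] open 48.0 grasp 0.0 q [-0.4   0.47  1.93  0.73  0.84  1.49]
tau tool [-0.18737467  0.04203378  0.01149336]
z [ 4.99859402e-01  1.80172664e-04 -8.66106544e-01] turn deg 140.00236023074532
```

carry_out:
  delta_pos:
    - [0,0,-0.015]
    - [0,0,-0.04]
    - [0,0,-0.08]
    - [0,0,-0.13]
    - [0,0,-0.18]
    - [0,0,-0.22]
    - [0,0,-0.22]
    - [0,0,-0.22]
  rot:
    - [0,0,0]
    - [0,0,0]
    - [0,0,0]
    - [0,0,0]
    - [0,0,0]
    - [0,0,0]
    - [0,0,0]
    - [0,0,0]

```text
clock: 16.02
eef_pos: [532.9, -158.8, 297.4]
tcp_rot: [-2.645, 0.172, -0.794]
contact_force: [-1.8, -0.9, 0.2]
opening: 0.561
grasp_force: 0.0
```

```bash
python3 tq.py; python3 - <<'E'
import sys; sys.path.insert(0,'.')
from line import *
k=np.load('k.npy')
for c in('top','side'):
    im=r.grab_frame(c); cv2.imwrite(f'pics/{c}9.png',im); ang(im,c,k)
    for t in('eyepiece_1','objective_40','objective_10','screwdriver_red'):
        print(t,[(d['box'],round(d['p'],2)) for d in r.recognise(t,c)][:2])
print('eyepiece upright in V expected top px',proj('top',V((55.4,0,74))[None]),'side',proj('side',V((55.4,0,74))[None]))
E
```

```text
t 16.02 vice pos [-181.68    0.5   297.36] F vice [-1.6  1.2  0.2] open 47.9 grasp 0.0 q [-0.6   0.22  1.78  0.55  1.26  1.61]
tau tool [-0.24887414  0.03167318  0.00041958]
z [ 4.99680731e-01 -1.38515222e-05 -8.66209655e-01] turn deg 140.0276947576014
top line deg mod 180 132.6 centroid [-7.3 -3.3] elong 1.1 npx 28
eyepiece_1 [([266.6, 163.5, 287.0, 185.2], 0.51)]
objective_40 [([313.1, 139.2, 331.0, 159.6], 0.63), ([279.3, 131.4, 296.9, 146.2], 0.59)]
objective_10 [([313.1, 139.2, 331.0, 159.6], 0.63), ([279.3, 131.4, 296.9, 146.2], 0.59)]
screwdriver_red [([312.5, 251.2, 351.1, 267.8], 0.8)]
side line deg mod 180 37.6 centroid [-4.9 -4.2] elong 4.5 npx 14
eyepiece_1 [([252.2, 211.8, 270.8, 236.5], 0.71), ([300.9, 197.8, 314.2, 209.0], 0.65)]
objective_40 [([343.7, 227.1, 357.3, 247.7], 0.76), ([289.0, 216.7, 289.3, 223.2], 0.63)]
objective_10 [([343.7, 227.1, 357.3, 247.7], 0.76), ([289.0, 216.7, 289.3, 223.2], 0.63)]
screwdriver_red [([229.7, 245.2, 276.6, 283.6], 0.78)]
eyepiece upright in V expected top px [[274.25415731 174.35513244]] side [[305.80246032 199.49301679]]
```

```bash
python3 - <<'E'
import sys; sys.path.insert(0,'.')
from h import *
k=np.load('k.npy')
def blob(im,u):
    x,y=np.round(u).astype(int); g=im[y-16:y+17,x-16:x+17].max(2); m=(g<45).astype(np.uint8)
    n,l,s,c=cv2.connectedComponentsWithStats(m); j=1+np.argmax(s[1:,4]); return np.round(c[j]+[x-16,y-16],1),s[j]
c4=cv2.resize(cv2.imread('pics/c4.png'),(150,260),interpolation=cv2.INTER_AREA); c4=(c4/1.5).astype(np.uint8)
old={'side':(c4[:130],(240,160)),'top':(c4[130:],(230,125))}
for c in('top','side'):
    u=proj(c,V(k)[None])[0]; im,o=old[c]
    print(c,'before',blob(im,u-o)[0]+o,'after',blob(cv2.imread(f'pics/{c}9.png'),u))
E
```

```text
top before [341.1 206.8] after (array([341.2, 207. ]), array([  4,   6,  24,  22, 370], dtype=int32))
side before [306.8 216. ] after (array([306. , 215.2]), array([  4,   0,  23,  28, 308], dtype=int32))
```

The saddle did not back off while the screw was turned (knob at 341.1 → 341.2 px in the top view), so it is locked. The eyepiece is in place and the bystanders haven't moved. Handing in.

```bash
python3 -c "
from rig import r
print(r.sign_off())"
```

```text
the job is handed in; nothing more can be done
None
```

I clamped the eyepiece upright in the V: the saddle is locked at the touch point and the knob is turned about 2.4 rad clockwise. I worked out the clamp force as over 20 N rather than measuring it. The job was handed in at about 16 s on the robot's clock, with the gripper clear of everything.

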